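# Draw out the glass-cell tray with the tray hook

### The arm

A 6-joint arm with a two-finger parallel gripper is mounted at the origin on the work surface. World frame = base frame: x ahead of the robot, y to its left, z up, the work surface at z = 0. Lengths are in m, angles in rad, forces in N, time in s.
With the tool pointing down it reaches from about 0.375 to 0.975 m from the base axis. Payload 3.8 kg.
Tool frame: the origin (TCP) lies on the centre line of the jaws, within the pads' length; the fingertips stand 22 mm ahead of it and the grasp point (between the pads) lies 3 mm ahead of it; z points along the fingers, x is the direction in which the jaws open and shut, and the axes are right-handed (so a half turn about z gives the same grasp; the last joint's range is limited). The gripper opens to 85 mm and grips with 20 to 120 N. Pads are 22 mm wide; open, the fingers measure 114 mm over their backs; the gripper's body (76 mm by 85 mm) begins 54 mm behind the grasp point. The pads swing forward as they close: fully open they stand 13 mm farther back than shut.
Start: joints at [1.247, 0.264, 1.604, -0, 1.274, -0.037], TCP at [0.191, 0.647, 0.253] pointing down, gripper open.
Joint ranges: [-2.63, 2.63], [-0.94, 2.18], [0.31, 2.57], [-1.31, 4.45], [0, 2.66], [-2.55, 2.55]. Speed limits (rad/s): [2.57, 2.57, 3.14, 3.14, 3.14, 3.14].

### API

Orientations are given as a rotation vector (axis times angle).
In Python, from workcell import bot, viewer gives the robot as it stands.
- The arm moves only by the tool move_arm, never from a script. Its argument "series" is text: rows parted by semicolons, each of 7 numbers parted by spaces: the turn, a rotation vector about the tool's x, y, z scaled (see below), then the shift along the tool's x, y, z scaled (see below), then the opening, from -1 (shut) to 1 (fully open). A call has exactly 8 rows; each row is the pose to reach, as a shift and turn from the pose commanded when the call began, along the tool's axes at that moment; what a row does not reach only later rows make up. The controller multiplies each number of a shift by 100 mm and each number of a turn by 120 degrees. A row lasts 1/10 s, in which the tool goes at most 50 mm and 8.59 degrees, less where a joint would pass 70% of its speed; a pose out of reach is approached as far as the arm can. A call with a number of a shift or a turn outside -1 to 1 is refused whole. A call with a gripper value outside its range is refused whole. The fingers move at their own pace and stop on an object; "squeeze" is the grip in N (left out, the last holds). Time passes only in rows, so rows that repeat a pose let the fingers close, or fill a call up. It gives the time, the measured TCP pose, the force and the opening at its end, in the units of the state.
- bot.read_state(): the state, without advancing time (a new reading comes with each control period).
- viewer.read_camera(name): name is "side" or "top"; returns a dict with "pixels" (420x560x3 uint8, red, green, blue), "K" (3x3 intrinsics, pixels), "world_to_cam" (4x4, takes a point from world to camera coordinates). Camera axes: x right, y up, looking along -z (the intrinsics and any distortion apply to the point x, -y, -z); pixel columns grow to the right and rows downward; lengths in m; the calibration is good to about 2 mm. A picture is of the moment at which its call begins. There is no depth.
- bot.finish_job(): hands the job in, once; it reports no verdict.
The state is a dict: "time": time; "q": joint angles; "joint_vel": joint speeds; "joint_torque": joint torques, N m; "tool_pos": TCP position; "tcp_rot": TCP orientation; "wrist_force": force on the tool from outside, world axes, zero at the start; "torque": the same for the moment, N m; "width": opening from 0.0 (shut) to 1.0 (fully open).
Only numpy, scipy, OpenCV 4.12 (cv2) and the standard library are available. Lean on these libraries where they do the work, as an engineer would, in place of code of your own. Each camera call takes 0.05 s, during which the arm holds its last target.

### The job

Take the tray hook out of its rest, drop its bent tip through the finger hole of the middle tray of the three-tray steel magazine, and draw that tray out slowly and straight until you feel it come up against its stop; hold it there for a moment with a steady pull of about 10 N, never a wrench. Then unhook it, leave the tray drawn out, and lay the hook back in its rest the way it lay. Touch the trays with the hook only, leave the other two trays as they are, and do not disturb the small things lying round about.

Things in the scene. Friction and masses are not known exactly. Their poses are not given: they have to be found in the camera images.
- magazine: low steel box fixed to the table, 240 mm deep (x), 210 wide (y), 152 high plus a 20 mm bail on top. Origin: centre of its underside, on the table. The front (x = -120 mm) faces its own -x; three trays, one above another, slide out along its -x. Each has a flat tab that sticks 36 mm out; the tabs are staggered: top left (y = +62), middle centre (y = 0), bottom right (y = -62 mm).
- tray: the middle tray, to be drawn out: 205 x 176 mm pan with glass cells. Origin on the magazine's centre line, 60 mm over the table; axes as the magazine. About 2.5 N of drag; stays where left. An unseen hard stop halts it dead; its place differs between magazines: there the hole's centre is 232 to 260 mm before the magazine's origin, 65 to 95 mm from where the tray starts.
- tray_hole (a point): centre of the middle tray's finger hole, level with the tab's top face, 72 mm above the table. Round upright hole, 20 mm across, through the 4 mm thick tab (36 mm long, 44 mm wide, hole in its middle). Axes as the magazine. At the start its x in the magazine's frame is between -137 and -195 mm.
- tray_top_hole (a point): the same point of the top tray's tab, 114 mm above the table, at the left (+y of the magazine); leave alone.
- tray_bottom_hole (a point): the same point of the bottom tray's tab, 30 mm above the table, at the right (-y of the magazine); leave alone.
- hook: tray hook, loose, 0.16 kg: black handle block 84 mm long (x), 20 wide (y), 26 high (z), on a straight 7 mm steel rod that runs through its middle from x = -78 to x = +150 mm, where it bends square down (-z) into a tip (7 mm thick, round end). Origin: centre of the handle, on the rod's axis.
- hook_tip (a point): lowest point of the hook's bent tip: at x = +150 mm, z = -27.5 mm in the hook's frame.
- rest: white hook rest fixed to the table: base 160 x 50 x 8 mm, two 8 mm thick posts at x = -62 and +65 mm, each with an open 90-degree V in which the hook's rod lies behind and before the handle; the V tops reach 9 mm above the rod's axis. Origin: centre of its underside, on the table. The hook lies along its x, the tip beyond its +x end, pointing down.
- rest_seat (a point): where the handle's centre (the hook's origin) lies when the hook is in the rest, 60 mm above the table; axes as the rest.
- tweezers: steel tweezers lying flat, 130 mm long; bystander.
- dish: shallow glass dish, 84 mm across, 16 mm high; bystander.
- loupe: black eye loupe, 40 mm across, 34 mm high; bystander.
- jar: white jar, 56 mm across, 75 mm high; bystander.
Mind the look-alikes: they are no part of the job. There is more than one size of the hook; the job needs the larger.

How it is judged:
On the way, in this order (a step that is already met when the one before it is completed fails the run):
1. the hook is lifted out of its rest by the gripper (z of hook in the frame of rest_seat above 0.025 m and contact force between the fingers and hook above 1 N), for 0.1 s.
2. the hook's tip is down in the middle tray's finger hole (horizontal distance between hook_tip and tray_hole below 0.013 m and z of hook_tip in the frame of tray_hole below -0.006 m), for 0.1 s.
3. the tray is drawn out and held still against its stop by the hook in its finger hole, with a pull of at least 6 N for 0.3 s (z of hook_tip in the frame of tray_hole below -0.006 m and horizontal distance between hook_tip and tray_hole below 0.016 m and x of tray_hole in the frame of magazine below -0.226 m and contact force between hook and tray above 6 N and linear speed of tray below 0.004 m/s), for 0.3 s.
At the end, for the whole second after the job is handed in: The middle tray is still drawn out (its hole's centre more than 226 mm in front of the magazine's origin) and at rest; the hook lies still in both Vs of its rest, released, within 16 mm of the seat point, level (5 mm), tip forward and hanging down (x of tray_hole in the frame of magazine below -0.226 m and linear speed of each of tray, hook below 0.01 m/s and distance between hook and rest_seat below 0.016 m and z of hook in the frame of rest_seat between -0.004 and 0.005 m and x of hook_tip in the frame of rest_seat above 0.12 m and z of hook_tip in the frame of rest_seat below -0.02 m and angle between the x axis of hook and the x axis of rest_seat, either way round below 0.08 rad and contact force between hook and rest above 0.3 N); the robot touches nothing.
It fails at once if the hook and the middle tray press on each other with more than 18 N (contact force between hook and tray above 18 N).
It fails at once if the tray is snatched: it moves faster than 0.2 m/s (linear speed of tray above 0.2 m/s).
It fails at once if the gripper or arm touches the middle tray (contact force between any of the fingers, the arm and tray above 0.5 N).
It fails at once if another tray is moved more than 6 mm (distance of any of tray_top_hole, tray_bottom_hole from where it was at the start of the episode above 0.006 m).
It fails at once if a bystander is shifted more than 20 mm (distance of any of tweezers, dish, loupe, jar from where it was at the start of the episode above 0.02 m).
It also fails if it takes over 67 s, if anything falls off the work surface, if the arm or the gripper's body presses on something with over 40 N, if the wrist force passes 120 N, or if a joint passes its speed limit or range.

## Working session

There is one attempt and no reset: what is moved stays moved. The work goes in short steps, Python scripts to look and compute and a tool call to move; the robot and the scene stay as the last step left them, time stands still between calls to the robot, and variables do not carry over. Pictures are saved under pics/ and viewed, and the job is handed in when it is done.

Besides the shell and the picture viewer there is one more tool, called after ">>>" by a JSON object that holds its "fn" and its "kwargs", one argument or row to a line. move_arm: Moves the arm, as the interface text tells. Its arguments: {"type":"object","properties":{"series":{"type":"string"},"squeeze":{"type":"number"}},"required":["series"]}

```bash
mkdir -p pics; ls
python3 - <<'E'
from workcell import bot, viewer
import cv2
s=bot.read_state(); print(s)
for n in("side","top"):
    c=viewer.read_camera(n); cv2.imwrite(f"pics/{n}0.png",c["pixels"][:,:,::-1]); print(n,c["K"],c["world_to_cam"],[k for k in c])
E
```

```text
pics
{'time': 0.0, 'q': array([ 1.24710237e+00,  2.64791137e-01,  1.60538113e+00, -8.46610922e-06,
        1.27371412e+00, -3.68888178e-02]), 'joint_vel': array([-0.00100171, -0.00124327, -0.00030958, -0.00043859, -0.00144391,
       -0.00043724]), 'joint_torque': array([ 3.01695582e-03, -5.15106797e+01, -3.67324162e+01,  2.25797285e-04,
        1.26682103e-02,  3.12278758e-06]), 'tool_pos': array([0.19072774, 0.64677424, 0.25193254]), 'tcp_rot': array([ 2.51505531,  1.88038669, -0.00295479]), 'wrist_force': array([-0.11830075,  0.86109963,  0.36900449]), 'torque': array([-0.00651961,  0.00397938,  0.04305843]), 'width': 0.9969236813859041}
side [[522.72943815   0.         283.67246932]
 [  0.         522.72943815 215.7797249 ]
 [  0.           0.           1.        ]] [[ 0.99852032 -0.05012643  0.02108357 -0.49465911]
 [ 0.00932013  0.53972158  0.84179199 -0.02790547]
 [-0.05357529 -0.8403499   0.53939015 -1.40156109]
 [ 0.          0.          0.          1.        ]] ['pixels', 'K', 'world_to_cam']
top [[386.70649504   0.         278.0218041 ]
 [  0.         386.70649504 211.85344156]
 [  0.           0.           1.        ]] [[-2.33735516e-02 -9.99726378e-01 -9.20063674e-04 -7.10954637e-02]
 [ 9.88774531e-01 -2.32533317e-02  1.47594746e-01 -5.16099810e-01]
 [-1.47575755e-01  2.54007788e-03  9.89047494e-01 -1.11072294e+00]
 [ 0.00000000e+00  0.00000000e+00  0.00000000e+00  1.00000000e+00]] ['pixels', 'K', 'world_to_cam']
```

View pics/side0.png

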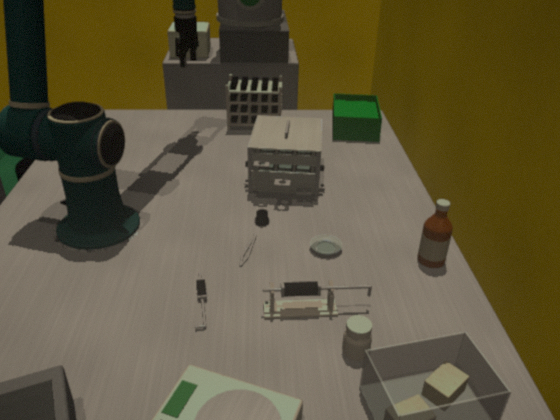

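View pics/top0.png

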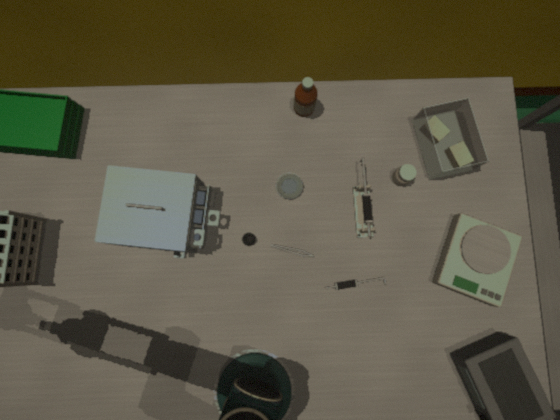

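The side view shows the rest with a hook at about (305,292), and a smaller hook lying loose at (201,297). The top view shows the same two at (364,205) and (350,284). The magazine is at (150,207) in the top view, with its front facing right (-y). Next I'll take close crops.

Run:
```python
import cv2,numpy as np
s=cv2.imread("pics/side0.png");t=cv2.imread("pics/top0.png")
def crop(im,x0,x1,y0,y1,k,n):
    c=cv2.resize(im[y0:y1,x0:x1],None,fx=k,fy=k,interpolation=cv2.INTER_CUBIC)
    c=cv2.convertScaleAbs(c,alpha=1.6); cv2.imwrite("pics/"+n,c)
crop(s,255,385,265,330,6,"c1.png")
crop(t,335,425,145,245,6,"c2.png")
crop(s,235,335,110,200,6,"c3.png")
crop(t,170,270,155,255,6,"c4.png")
```

```text
(no output)
```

View pics/c1.png

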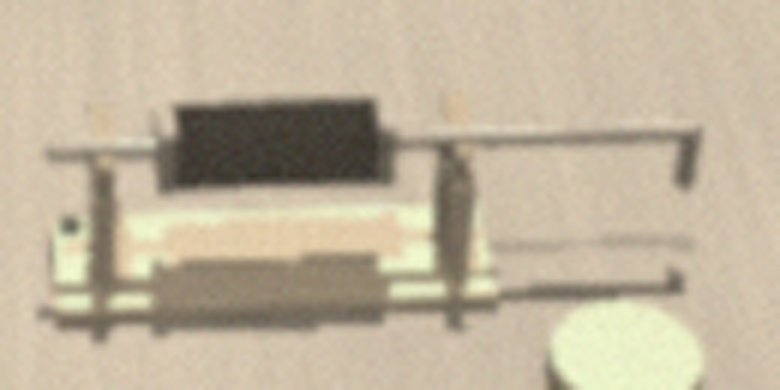

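View pics/c2.png

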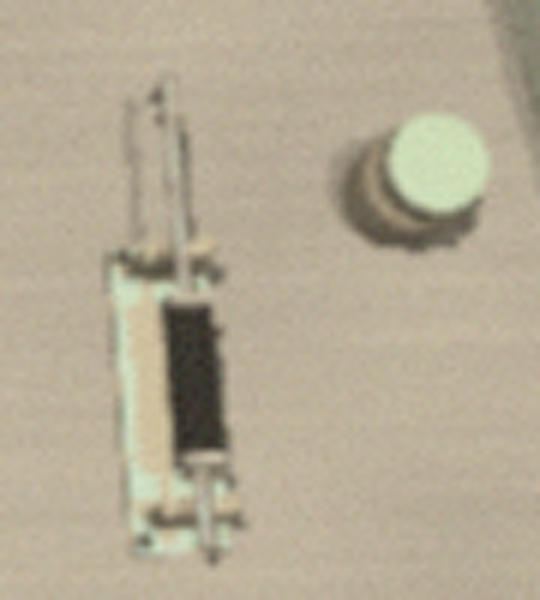

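View pics/c3.png

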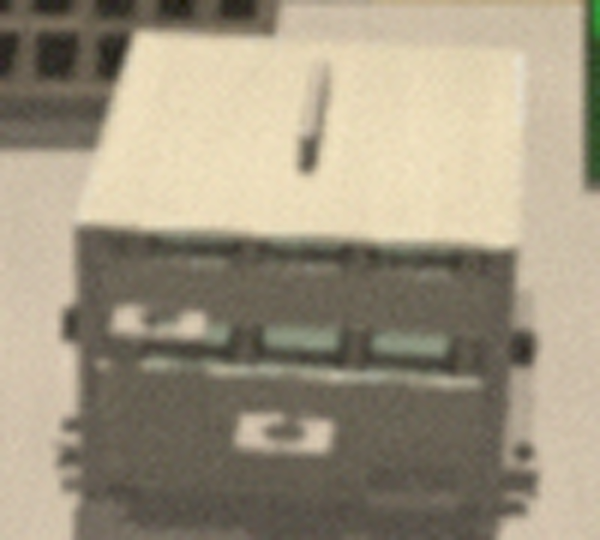

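View pics/c4.png

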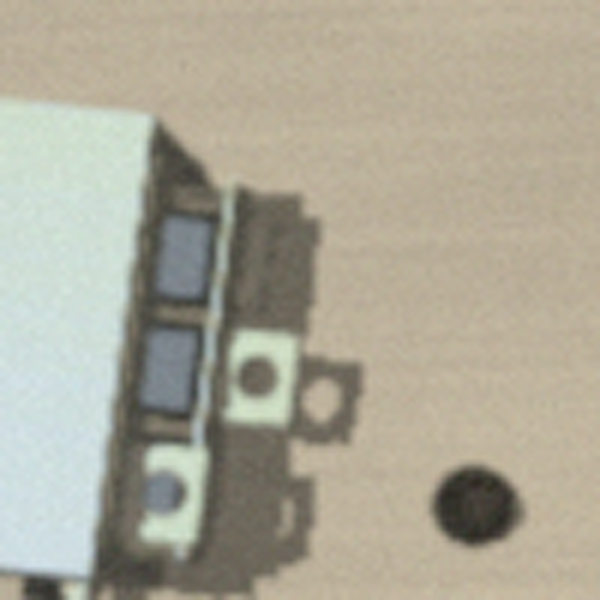

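The two hook candidates are the large one in the white rest, top (367,208) / side (301,289), and the small one lying loose, top (350,284) / side (201,297). The crops confirm the first: it has the black handle, the V posts, and the tip hanging down beyond the end post. The middle tab is at top (212,217), lowest-but-one and centred. Next I'll measure.

```bash
cat > h.py <<'E'
import numpy as np,cv2
CAM={'side':(np.array([[522.72943815,0,283.67246932],[0,522.72943815,215.7797249],[0,0,1]]),np.array([[0.99852032,-0.05012643,0.02108357,-0.49465911],[0.00932013,0.53972158,0.84179199,-0.02790547],[-0.05357529,-0.8403499,0.53939015,-1.40156109]])),
'top':(np.array([[386.70649504,0,278.0218041],[0,386.70649504,211.85344156],[0,0,1]]),np.array([[-2.33735516e-02,-9.99726378e-01,-9.20063674e-04,-7.10954637e-02],[9.88774531e-01,-2.32533317e-02,1.47594746e-01,-5.16099810e-01],[-1.47575755e-01,2.54007788e-03,9.89047494e-01,-1.11072294]]))}
def ray(cam,p):
    K,W=CAM[cam];R=W[:,:3];o=-R.T@W[:,3]
    d=np.array([(p[0]-K[0,2])/K[0,0],-(p[1]-K[1,2])/K[1,1],-1.]);d=R.T@d
    return o,d/np.linalg.norm(d)
def onz(cam,p,z):
    o,d=ray(cam,p);return o+d*(z-o[2])/d[2]
def tri(ps,pt):
    o1,d1=ray('side',ps);o2,d2=ray('top',pt)
    A=np.stack([d1,-d2],1);t=np.linalg.lstsq(A,o2-o1,rcond=None)[0]
    a=o1+d1*t[0];b=o2+d2*t[1];return (a+b)/2,np.linalg.norm(a-b)
def proj(cam,P):
    K,W=CAM[cam];c=W[:,:3]@np.asarray(P)+W[:,3]
    return np.array([K[0,0]*c[0]/-c[2]+K[0,2],-K[1,1]*c[1]/-c[2]+K[1,2]])
def uc(p,off,k=6):return (off[0]+(p[0]+.5)/k-.5,off[1]+(p[1]+.5)/k-.5)
E
python3 - <<'E'
from h import *
np.set_printoptions(precision=4,suppress=True)
S1=(255,265);T2=(335,145);S3=(235,110);T4=(170,155)
def both(n,ps,so,pt,to,z):
    ps=uc(ps,so);pt=uc(pt,to);print(n,onz('side',ps,z),onz('top',pt,z),*tri(ps,pt))
both('rear',(48,154),S1,(211,557),T2,.06)
both('bend',(695,132),S1,(167,78),T2,.06)
both('hole',(287,431),S3,(258,377),T4,.072)
both('tophole',(160,322),S3,(163,490),T4,.114)
both('magFL',(78,228),S3,(92,578),T4,.152)
both('magFR',(517,245),S3,(152,118),T4,.152)
# dark handle centroid
t=cv2.imread("pics/top0.png");g=t.max(2)
m=(g[185:230,350:385]<45).astype(np.uint8)
n,l,st,c=cv2.connectedComponentsWithStats(m);i=1+np.argmax(st[1:,4]);print(st[i],c[i]+[350,185],onz('top',c[i]+[350,185],.073))
ys,xs=np.where(l==i);print(cv2.minAreaRect(np.stack([xs,ys],1).astype(np.float32)))
# all bystanders
for n,p,z in [('dish',(290,187),.016),('loupe',(249,239),.034),('jar',(404,174),.075),('twz1',(273,246),.003),('twz2',(313,256),.003),('small hook',(346,285),.02)]: print(n,onz('top',p,z))
E
```

```text
rear [ 0.4323 -0.3412  0.06  ] [ 0.4303 -0.346   0.06  ] [ 0.4311 -0.3451  0.0633] 0.0022460504096858793
bend [ 0.6639 -0.3352  0.06  ] [ 0.6684 -0.338   0.06  ] [ 0.6655 -0.3373  0.0623] 0.004355643628080557
hole [0.4959 0.1115 0.072 ] [0.4975 0.1055 0.072 ] [0.4962 0.1049 0.0758] 0.0014754718144935762
tophole [0.4364 0.1425 0.114 ] [0.4405 0.1419 0.114 ] [0.4384 0.1416 0.1147] 0.00401014815367737
magFL [0.3982 0.1655 0.152 ] [0.3991 0.1648 0.152 ] [0.3986 0.1647 0.1524] 0.0008595880988705628
magFR [0.6042 0.1458 0.152 ] [0.6058 0.1402 0.152 ] [0.6041 0.1394 0.1552] 0.0015851095054695878
[ 13  12   9  23 153] [366.8235 207.6275] [ 0.5154 -0.3394  0.073 ]
((16.925743103027344, 22.757427215576172), (22.189329147338867, 6.865756988525391), 84.2894058227539)
dish [ 0.5936 -0.1217  0.016 ]
loupe [0.4359 0.0043 0.034 ]
jar [ 0.6118 -0.4531  0.075 ]
twz1 [ 0.4155 -0.0656  0.003 ]
twz2 [ 0.3827 -0.1854  0.003 ]
small hook [ 0.2953 -0.2776  0.02  ]
```

>>> {"fn": "move_arm", "kwargs": {
  "series": "0 0 0 -0.12 0.12 0 1;0 0 0 -0.24 0.24 0 1;0 0 0 -0.36 0.36 0 1;0 0 0 -0.48 0.48 0 1;0 0 0 -0.6 0.6 0 1;0 0 0 -0.72 0.72 0 1;0 0 0 -0.84 0.84 0 1;0 0 0 -0.95 0.95 0 1",
  "squeeze": 80
}}

```text
time: 0.9
tool_pos: [0.256, 0.528, 0.2534]
tcp_rot: [-2.516, -1.881, -0.0]
wrist_force: [0.8, -0.9, 0.1]
width: 1.001
```

>>> {"fn": "move_arm", "kwargs": {
  "series": "0 0 0 -0.12 0.12 0 1;0 0 0 -0.24 0.24 0 1;0 0 0 -0.36 0.36 0 1;0 0 0 -0.48 0.48 0 1;0 0 0 -0.6 0.6 0 1;0 0 0 -0.72 0.72 0 1;0 0 0 -0.84 0.84 0 1;0 0 0 -0.95 0.95 0 1"
}}

```text
time: 1.7
tool_pos: [0.3201, 0.4101, 0.2533]
tcp_rot: [2.516, 1.881, 0.0]
wrist_force: [0.0, -0.4, -0.1]
width: 0.999
```

>>> {"fn": "move_arm", "kwargs": {
  "series": "0 0 0 -0.12 0.12 0 1;0 0 0 -0.24 0.24 0 1;0 0 0 -0.36 0.36 0 1;0 0 0 -0.48 0.48 0 1;0 0 0 -0.6 0.6 0 1;0 0 0 -0.72 0.72 0 1;0 0 0 -0.84 0.84 0 1;0 0 0 -0.95 0.95 0 1"
}}

```text
time: 2.5
tool_pos: [0.3842, 0.2922, 0.2533]
tcp_rot: [2.516, 1.881, 0.0]
wrist_force: [0.9, 0.0, 0.1]
width: 0.999
```

>>> {"fn": "move_arm", "kwargs": {
  "series": "0 0 0.07 -0.12 0.06 0 1;0 0 0.14 -0.24 0.12 0 1;0 0 0.21 -0.36 0.18 0 1;0 0 0.28 -0.48 0.25 0 1;0 0 0.35 -0.6 0.31 0 1;0 0 0.42 -0.72 0.38 0 1;0 0 0.49 -0.84 0.44 0 1;0 0 0.56 -0.95 0.5 0 1"
}}

```text
time: 3.3
tool_pos: [0.4049, 0.187, 0.2533]
tcp_rot: [-3.137, -0.165, -0.0]
wrist_force: [0.7, 0.3, -0.5]
width: 1.004
```

>>> {"fn": "move_arm", "kwargs": {
  "series": "0 0 0.06 0.01 0.12 0 1;0 0 0.12 0.02 0.25 0 1;0 0 0.18 0.03 0.37 0 1;0 0 0.24 0.04 0.5 0 1;0 0 0.3 0.05 0.63 0 1;0 0 0.36 0.06 0.75 0 1;0 0 0.41 0.07 0.87 0 1;0 0 0.45 0.08 1 0 1"
}}

```text
time: 4.1
tool_pos: [0.4238, 0.0887, 0.2533]
tcp_rot: [-2.871, 1.274, -0.0]
wrist_force: [-0.2, 0.3, -0.6]
width: 0.997
```

>>> {"fn": "move_arm", "kwargs": {
  "series": "0 0 0.05 0.12 0.07 0 1;0 0 0.1 0.25 0.15 0 1;0 0 0.15 0.37 0.22 0 1;0 0 0.2 0.5 0.3 0 1;0 0 0.25 0.63 0.37 0 1;0 0 0.3 0.75 0.45 0 1;0 0 0.33 0.87 0.52 0 1;0 0 0.34 1 0.6 0 1"
}}

```text
time: 4.9
tool_pos: [0.4467, -0.0256, 0.2533]
tcp_rot: [-2.25, 2.193, -0.0]
wrist_force: [-0.7, 0.1, -0.1]
width: 1.003
```

```bash
cat >> h.py <<'E'
from scipy.spatial.transform import Rotation as Ro
def plan(st,xyz,yaw):
    """target TCP, tool pointing down with tool x at yaw -> shift, turn in move units from measured pose"""
    R=Ro.from_rotvec(st['tcp_rot']);T=Ro.from_matrix(np.array([[np.cos(yaw),np.sin(yaw),0],[np.sin(yaw),-np.cos(yaw),0],[0,0,-1.]]))
    x=R.as_matrix()[:,0]
    print('t',round(st['time'],2),'pos',st['tool_pos'].round(4),'yaw',np.arctan2(x[1],x[0]).round(4),'F',st['wrist_force'].round(1))
    print('turn',((R.inv()*T).as_rotvec()/np.deg2rad(120)).round(3),'shift',(R.inv().apply(np.asarray(xyz)-st['tool_pos'])/.1).round(3))
E
python3 - <<'E'
from h import *
from workcell import bot
plan(bot.read_state(),[.512,-.341,.2],-1.539)
E
```

```text
t 4.9 pos [ 0.4467 -0.0256  0.2533] yaw -1.5452 F [-0.7  0.1 -0.1]
turn [-0.     0.    -0.003] shift [ 3.169 -0.572  0.533]
```

>>> {"fn": "move_arm", "kwargs": {
  "series": "0 0 0 0.12 -0.02 0 1;0 0 0 0.25 -0.05 0 1;0 0 0 0.37 -0.07 0 1;0 0 0 0.5 -0.1 0 1;0 0 0 0.63 -0.12 0 1;0 0 0 0.75 -0.14 0 1;0 0 0 0.87 -0.16 0 1;0 0 0 1 -0.18 0 1"
}}

```text
time: 5.7
tool_pos: [0.4678, -0.1251, 0.2533]
tcp_rot: [-2.252, 2.191, 0.0]
wrist_force: [-0.6, -1.1, -0.1]
width: 1.005
```

>>> {"fn": "move_arm", "kwargs": {
  "series": "0 0 0 0.12 -0.02 0 1;0 0 0 0.25 -0.05 0 1;0 0 0 0.37 -0.07 0 1;0 0 0 0.5 -0.1 0 1;0 0 0 0.63 -0.12 0 1;0 0 0 0.75 -0.14 0 1;0 0 0 0.87 -0.16 0 1;0 0 0 1 -0.18 0 1"
}}

```text
time: 6.5
tool_pos: [0.4885, -0.2245, 0.2532]
tcp_rot: [2.252, -2.191, -0.0]
wrist_force: [-0.3, 0.5, -0.1]
width: 0.999
```

>>> {"fn": "move_arm", "kwargs": {
  "series": "0 0 0 0.14 -0.02 0 1;0 0 0 0.28 -0.05 0.05 1;0 0 0 0.43 -0.08 0.1 1;0 0 0 0.58 -0.1 0.15 1;0 0 0 0.72 -0.13 0.2 1;0 0 0 0.86 -0.16 0.25 1;0 0 0 1 -0.19 0.3 1;0 0 0 1 -0.2 0.33 1"
}}

```text
time: 7.3
tool_pos: [0.5113, -0.3247, 0.2195]
tcp_rot: [2.25, -2.192, -0.0]
wrist_force: [-0.1, 0.8, -0.3]
width: 1.004
```

Run:
```python
from h import *
from workcell import bot,viewer
plan(bot.read_state(),[.512,-.341,.2],-1.539)
for n,(x0,x1,y0,y1) in {"side":(230,380,180,320),"top":(300,430,140,260)}.items():
    c=viewer.read_camera(n)["pixels"][:,:,::-1].copy();cv2.imwrite(f"pics/{n}1.png",c)
    k=5;d=cv2.convertScaleAbs(cv2.resize(c[y0:y1,x0:x1],None,fx=4,fy=4,interpolation=cv2.INTER_CUBIC),alpha=1.6);cv2.imwrite(f"pics/{n}1c.png",d)
```

```text
t 7.3 pos [ 0.5113 -0.3247  0.2195] yaw -1.5448 F [-0.1  0.8 -0.3]
turn [ 0.    -0.    -0.003] shift [ 0.163 -0.003  0.195]
```

View pics/side1c.png

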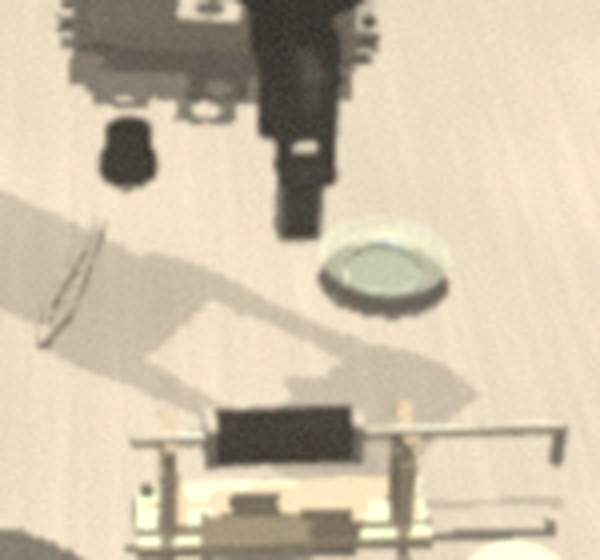

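View pics/top1c.png

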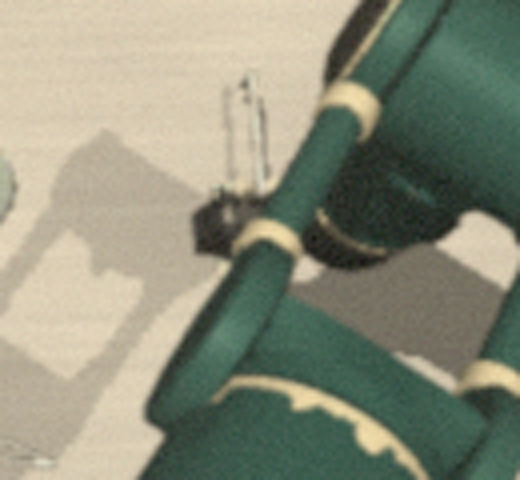

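The side crop shows the open gripper above and behind the handle, which is at about (301,289). The top view is blocked by the arm. I'll descend to the handle now.

>>> {"fn": "move_arm", "kwargs": {
  "series": "0 0 0 0.1 0 0.12 1;0 0 0 0.16 0 0.25 1;0 0 0 0.16 0 0.37 1;0 0 0 0.16 0 0.5 1;0 0 0 0.16 0 0.62 1;0 0 0 0.16 0 0.75 1;0 0 -0.003 0.16 0 0.87 1;0 0 -0.003 0.16 0 0.95 1"
}}

```text
time: 8.2
tool_pos: [0.511, -0.3385, 0.1236]
tcp_rot: [2.259, -2.183, -0.003]
wrist_force: [0.7, 0.3, 0.8]
width: 1.0
```

Run:
```python
from h import *
from workcell import bot,viewer
plan(bot.read_state(),[.512,-.341,.063],-1.539)
for n,(x0,x1,y0,y1) in {"side":(230,380,180,320)}.items():
    c=viewer.read_camera(n)["pixels"][:,:,::-1].copy();cv2.imwrite(f"pics/{n}2.png",c)
    d=cv2.convertScaleAbs(cv2.resize(c[y0:y1,x0:x1],None,fx=4,fy=4,interpolation=cv2.INTER_CUBIC),alpha=1.6);cv2.imwrite(f"pics/{n}2c.png",d)
```

```text
t 8.2 pos [ 0.511  -0.3385  0.1236] yaw -1.5368 F [0.7 0.3 0.8]
turn [0.001 0.    0.001] shift [ 0.026 -0.01   0.606]
```

View pics/side2c.png

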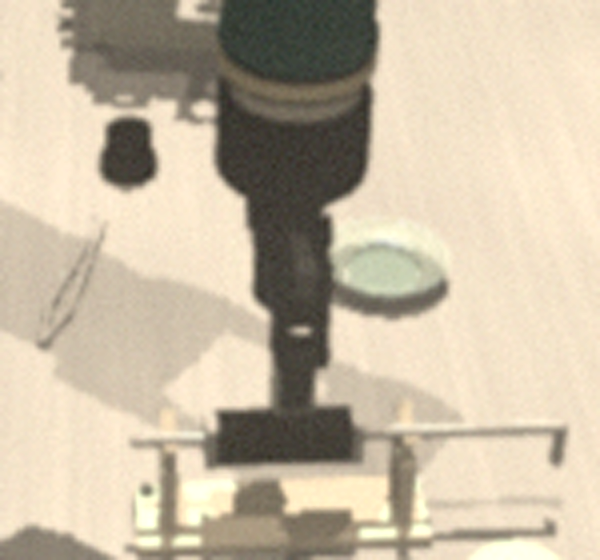

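>>> {"fn": "move_arm", "kwargs": {
  "series": "0 0 0 0.02 0 0.12 1;0 0 0 0.02 0 0.24 1;0 0 0 0.02 0 0.36 1;0 0 0 0.02 0 0.46 1;0 0 0 0.02 0 0.54 1;0 0 0 0.02 0 0.6 1;0 0 0 0.02 0 0.6 1;0 0 0 0.02 0 0.6 0.5",
  "squeeze": 80
}}

```text
time: 9.05
tool_pos: [0.5117, -0.341, 0.0654]
tcp_rot: [-2.259, 2.184, -0.0]
wrist_force: [0.0, 0.1, 0.3]
width: 0.856
```

>>> {"fn": "move_arm", "kwargs": {
  "series": "0 0 0 0 0 0 0;0 0 0 0 0 0 -0.4;0 0 0 0 0 0 -1;0 0 0 0 0 0 -1;0 0 0 0 0 0 -1;0 0 0 0 0 0 -1;0 0 0 0 0 0 -1;0 0 0 0 0 0 -1"
}}

```text
time: 9.85
tool_pos: [0.5119, -0.3402, 0.0659]
tcp_rot: [-2.257, 2.184, 0.001]
wrist_force: [-0.2, 5.7, 5.0]
width: 0.221
```

>>> {"fn": "move_arm", "kwargs": {
  "series": "0 0 0 0 0 -0.05 -1;0 0 0 0 0 -0.15 -1;0 0 0 0 0 -0.3 -1;0 0 0 0 0 -0.45 -1;0 0 0 0 0 -0.6 -1;0 0 0 0 0 -0.75 -1;0 0 0 0 0 -0.9 -1;0 0 0 0 0 -0.95 -1"
}}

```text
time: 10.65
tool_pos: [0.5127, -0.3418, 0.1634]
tcp_rot: [-2.258, 2.183, -0.007]
wrist_force: [0.2, -0.2, -1.4]
width: 0.22
```

Run:
```python
from h import *
from workcell import bot,viewer
plan(bot.read_state(),[.48,-.06,.14],-.114)
for n,(x0,x1,y0,y1) in {"side":(230,400,160,320),"top":(300,430,140,260)}.items():
    c=viewer.read_camera(n)["pixels"][:,:,::-1].copy();cv2.imwrite(f"pics/{n}3.png",c)
    d=cv2.convertScaleAbs(cv2.resize(c[y0:y1,x0:x1],None,fx=4,fy=4,interpolation=cv2.INTER_CUBIC),alpha=1.6);cv2.imwrite(f"pics/{n}3c.png",d[:600,:800])
```

```text
t 10.65 pos [ 0.5127 -0.3418  0.1634] yaw -1.5372 F [ 0.2 -0.2 -1.4]
turn [-0.    -0.002 -0.68 ] shift [-2.828  0.233  0.225]
```

View pics/side3c.png

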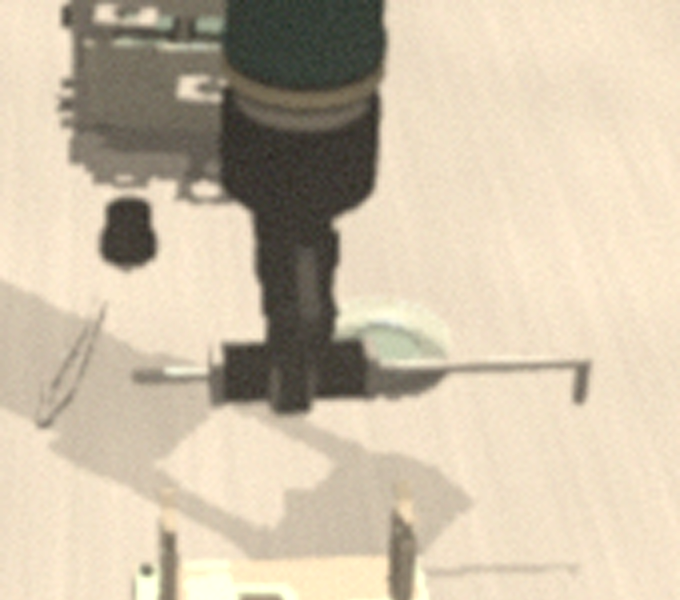

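>>> {"fn": "move_arm", "kwargs": {
  "series": "0 0 -0.02 -0.07 0.01 0 -1;0 0 -0.05 -0.2 0.02 0 -1;0 0 -0.09 -0.34 0.03 0 -1;0 0 -0.13 -0.48 0.04 0 -1;0 0 -0.17 -0.62 0.05 0 -1;0 0 -0.2 -0.76 0.06 0 -1;0 0 -0.23 -0.9 0.07 0 -1;0 0 -0.25 -1 0.08 0 -1"
}}

```text
time: 11.55
tool_pos: [0.4993, -0.2401, 0.1591]
tcp_rot: [-2.749, 1.521, 0.004]
wrist_force: [0.1, 0.2, -1.9]
width: 0.221
```

>>> {"fn": "move_arm", "kwargs": {
  "series": "0 0 -0.05 -0.13 -0.06 0 -1;0 0 -0.1 -0.25 -0.12 0 -1;0 0 -0.16 -0.4 -0.18 0 -1;0 0 -0.22 -0.54 -0.24 0 -1;0 0 -0.28 -0.68 -0.3 0 -1;0 0 -0.34 -0.82 -0.36 0 -1;0 0 -0.39 -0.93 -0.42 0 -1;0 0 -0.43 -1 -0.45 0 -1"
}}

```text
time: 12.35
tool_pos: [0.4849, -0.1316, 0.1596]
tcp_rot: [-3.137, 0.17, 0.002]
wrist_force: [-0.9, 0.2, -0.8]
width: 0.22
```

Run:
```python
from h import *
from workcell import bot,viewer
plan(bot.read_state(),[.479,-.052,.123],-.114)
```

```text
t 12.35 pos [ 0.4849 -0.1316  0.1596] yaw -0.1083 F [-0.9  0.2 -0.8]
turn [-0.     0.001  0.003] shift [-0.145 -0.785  0.367]
```

>>> {"fn": "move_arm", "kwargs": {
  "series": "0 0 0 -0.02 -0.1 0.05 -1;0 0 0 -0.04 -0.22 0.1 -1;0 0 0 -0.06 -0.34 0.15 -1;0 0 0 -0.08 -0.46 0.2 -1;0 0 0 -0.1 -0.58 0.25 -1;0 0 0 -0.12 -0.7 0.31 -1;0 0 0 -0.14 -0.78 0.36 -1;0 0 0 -0.14 -0.78 0.36 -1"
}}

```text
time: 13.15
tool_pos: [0.4794, -0.0523, 0.1232]
tcp_rot: [-3.136, 0.175, 0.003]
wrist_force: [-1.2, 0.1, -1.0]
width: 0.218
```

```bash
cat > shot.py <<'E'
from h import *
from workcell import bot,viewer
import sys
tag=sys.argv[1]
plan(bot.read_state(),[.479,-.052,.123],-.114)
for n,(x0,x1,y0,y1) in {"side":(235,335,120,220),"top":(180,280,170,270)}.items():
    c=viewer.read_camera(n)["pixels"][:,:,::-1].copy();cv2.imwrite(f"pics/{n}{tag}.png",c)
    d=cv2.convertScaleAbs(cv2.resize(c[y0:y1,x0:x1],None,fx=6,fy=6,interpolation=cv2.INTER_CUBIC),alpha=1.6);cv2.imwrite(f"pics/{n}{tag}c.png",d)
E
python3 shot.py 4
```

```text
t 13.15 pos [ 0.4794 -0.0523  0.1232] yaw -0.1115 F [-1.2  0.1 -1. ]
turn [-0.     0.001  0.001] shift [-0.004 -0.003  0.002]
```

View pics/side4c.png

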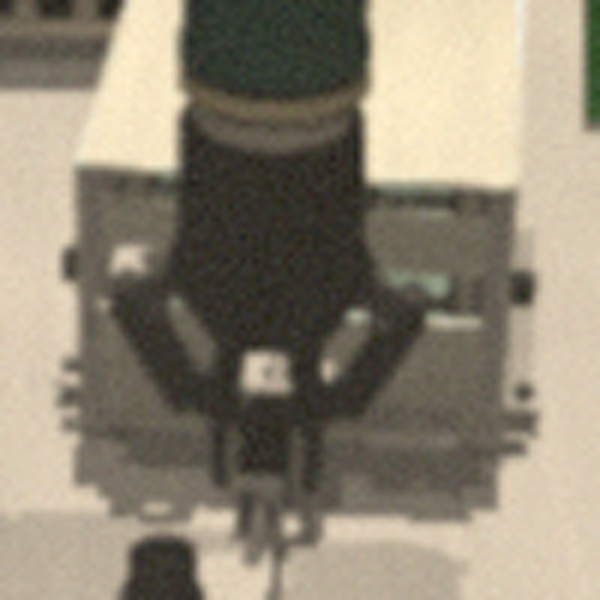

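View pics/top4c.png

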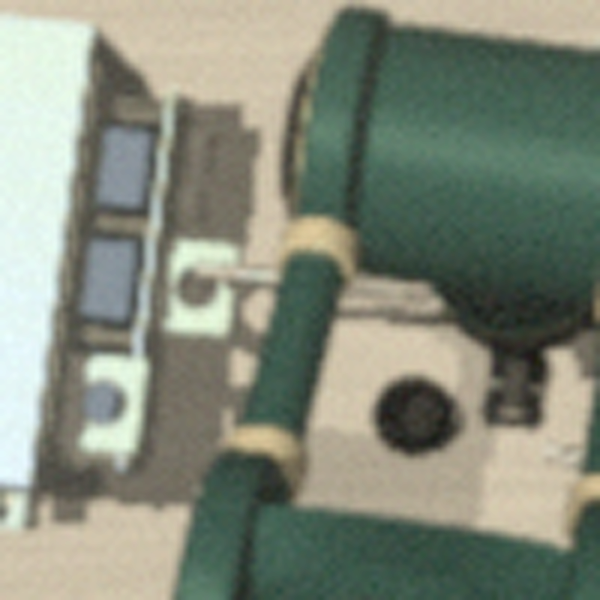

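Run:
```python
from h import *
O=(180,170)
e=onz('top',uc((191,268),O),.117);h=onz('top',uc((198,287),O),.072);r=onz('top',uc((285,278),O),.117)
print(e,h,r,'rodyaw',np.arctan2(*(e-r)[1::-1]))
x=np.array([np.cos(1.457),np.sin(1.457)]);y=np.array([-x[1],x[0]])
d=(e-h)[:2];print('end rel hole in mag x,y',d@x,d@y)
th=-0.1115+np.pi/2; print('expected tip from tcp',np.array([.4794,-.0523])+.15*np.array([np.cos(th),np.sin(th)]))
```

```text
[0.50017644 0.10117939 0.117     ] [0.49750452 0.10552356 0.072     ] [0.49450899 0.05791362 0.117     ] rodyaw 1.4405462909771847
end rel hole in mag x,y -0.004012677677055008 -0.0031479198040641745
expected tip from tcp [0.49609037 0.09676855]
```

>>> {"fn": "move_arm", "kwargs": {
  "series": "0 0 0 -0.01 -0.03 0 -1;0 0 0 -0.02 -0.06 0 -1;0 0 0 -0.02 -0.075 0 -1;0 0 0 -0.02 -0.075 0.03 -1;0 0 0 -0.02 -0.075 0.06 -1;0 0 0 -0.02 -0.075 0.09 -1;0 0 0 -0.02 -0.075 0.12 -1;0 0 0 -0.02 -0.075 0.12 -1"
}}

```text
time: 14.05
tool_pos: [0.4787, -0.0459, 0.1116]
tcp_rot: [-3.136, 0.177, 0.002]
wrist_force: [-0.2, -0.2, -1.4]
width: 0.223
```

```bash
python3 shot.py 5
```

```text
t 14.05 pos [ 0.4787 -0.0459  0.1116] yaw -0.113 F [-0.2 -0.2 -1.4]
turn [-0.     0.001  0.   ] shift [ 0.01   0.061 -0.114]
```

View pics/side5c.png

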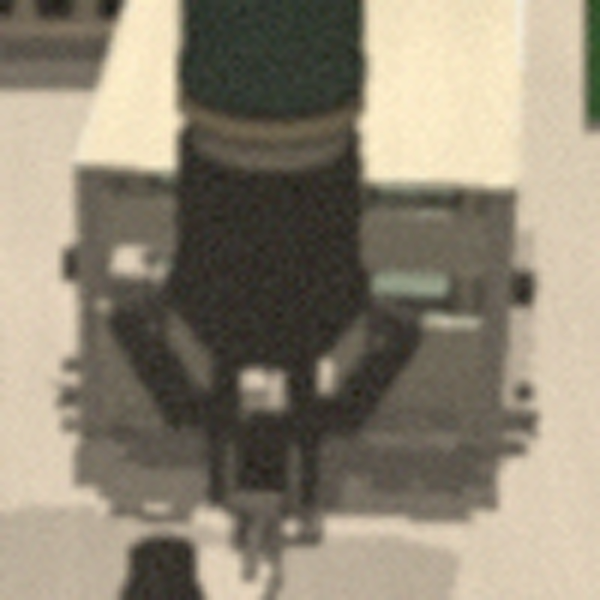

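View pics/top5c.png

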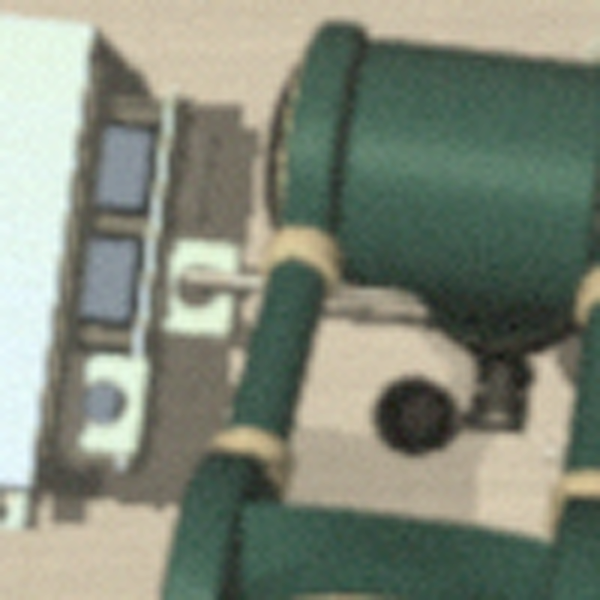

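Run:
```python
from h import *
O=(180,170)
x=np.array([np.cos(1.457),np.sin(1.457)]);y=np.array([-x[1],x[0]])
for p in [(180,275),(184,275)]:
    e=onz('top',uc(p,O),.1055);h=onz('top',uc((198,287),O),.072);d=(e-h)[:2];print(d@x-.0035,d@y)
```

```text
-0.0006425032351915958 -0.0008721320567162737
-0.0024965814690368687 -0.0010399969004414973
```

>>> {"fn": "move_arm", "kwargs": {
  "series": "0 0 0 0 -0.01 0.03 -1;0 0 0 0 -0.01 0.06 -1;0 0 0 0 -0.01 0.09 -1;0 0 0 0 -0.01 0.12 -1;0 0 0 0 -0.01 0.15 -1;0 0 0 0 -0.01 0.18 -1;0 0 0 0 -0.01 0.19 -1;0 0 0 0 -0.01 0.19 -1"
}}

```text
time: 14.95
tool_pos: [0.4792, -0.0449, 0.093]
tcp_rot: [-3.137, 0.177, 0.001]
wrist_force: [0.2, -0.3, -1.1]
width: 0.22
```

```bash
python3 shot.py 6
```

```text
t 14.95 pos [ 0.4792 -0.0449  0.093 ] yaw -0.1129 F [ 0.2 -0.3 -1.1]
turn [-0.     0.     0.001] shift [ 0.006  0.071 -0.3  ]
```

View pics/side6c.png

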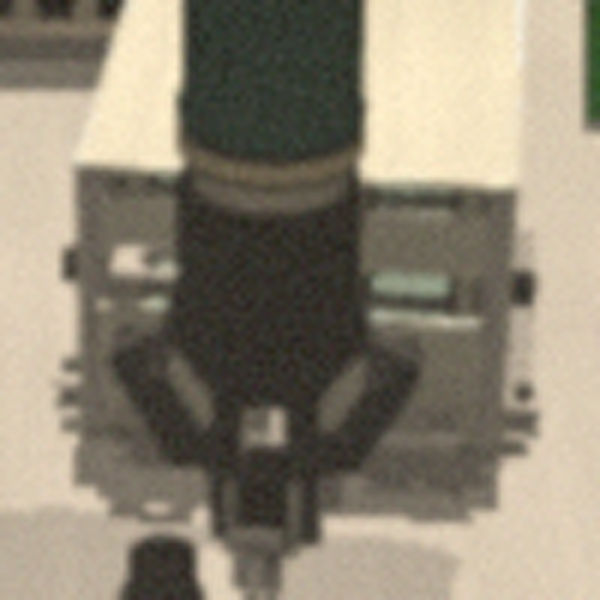

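View pics/top6c.png

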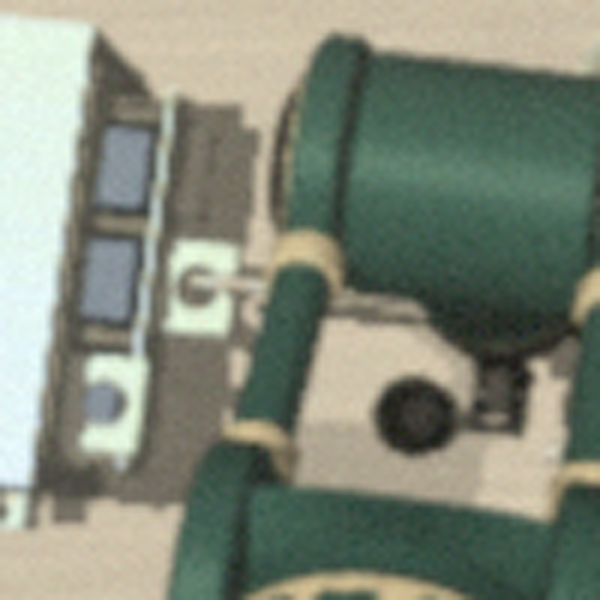

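>>> {"fn": "move_arm", "kwargs": {
  "series": "0 0 0 0 0.01 0 -1;0 0 0 0 0.02 0 -1;0 0 0 0 0.035 0 -1;0 0 0 0 0.05 0 -1;0 0 0 0 0.065 0 -1;0 0 0 0 0.08 0 -1;0 0 0 0 0.095 0 -1;0 0 0 0 0.11 0 -1"
}}

```text
time: 15.85
tool_pos: [0.4781, -0.0558, 0.0932]
tcp_rot: [-3.136, 0.177, 0.0]
wrist_force: [-0.0, 2.5, -1.0]
width: 0.221
```

```bash
python3 shot.py 7
```

```text
t 15.85 pos [ 0.4781 -0.0558  0.0932] yaw -0.113 F [-0.   2.5 -1. ]
turn [-0.  0.  0.] shift [ 0.005 -0.039 -0.298]
```

View pics/top7c.png

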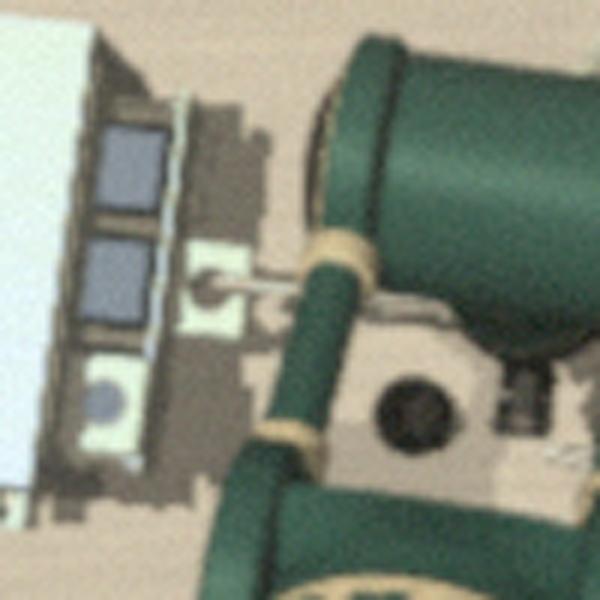

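>>> {"fn": "move_arm", "kwargs": {
  "series": "0 0 0 0 0.03 0 -1;0 0 0 0 0.065 0 -1;0 0 0 0 0.1 0 -1;0 0 0 0 0.135 0 -1;0 0 0 0 0.17 0 -1;0 0 0 0 0.205 0 -1;0 0 0 0 0.235 0 -1;0 0 0 0 0.26 0 -1"
}}

```text
time: 16.75
tool_pos: [0.475, -0.0819, 0.0932]
tcp_rot: [3.137, -0.177, -0.001]
wrist_force: [-0.7, 2.5, -1.2]
width: 0.222
```

>>> {"fn": "move_arm", "kwargs": {
  "series": "0 0 0 0 0.03 0 -1;0 0 0 0 0.06 0 -1;0 0 0 0 0.09 0 -1;0 0 0 0 0.12 0 -1;0 0 0 0 0.15 0 -1;0 0 0 0 0.18 0 -1;0 0 0 0 0.205 0 -1;0 0 0 0 0.22 0 -1"
}}

```text
time: 17.55
tool_pos: [0.4725, -0.1037, 0.0932]
tcp_rot: [3.137, -0.177, -0.001]
wrist_force: [-1.4, 3.6, -0.9]
width: 0.221
```

```bash
python3 shot.py 8
```

```text
t 17.55 pos [ 0.4725 -0.1037  0.0932] yaw -0.1129 F [-1.4  3.6 -0.9]
turn [0.    0.    0.001] shift [ 0.006 -0.521 -0.298]
```

View pics/top8c.png

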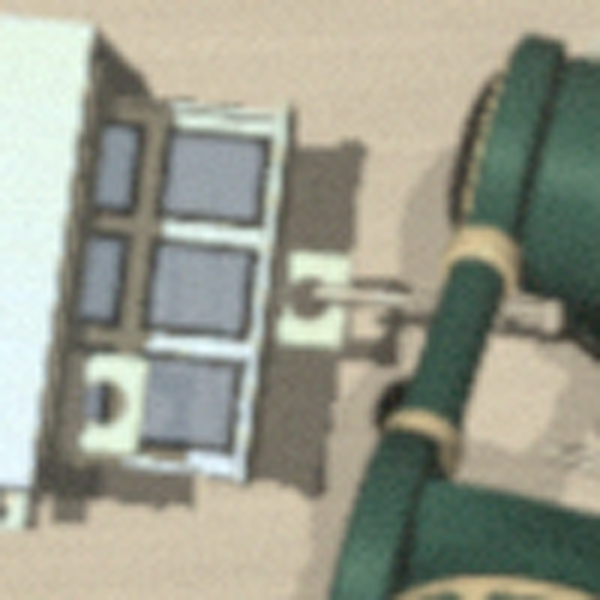

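>>> {"fn": "move_arm", "kwargs": {
  "series": "0 0 0 0 0.01 0 -1;0 0 0 0 0.02 0 -1;0 0 0 0 0.03 0 -1;0 0 0 0 0.04 0 -1;0 0 0 0 0.05 0 -1;0 0 0 0 0.06 0 -1;0 0 0 0 0.07 0 -1;0 0 0 0 0.08 0 -1"
}}

```text
time: 18.45
tool_pos: [0.4717, -0.1115, 0.0932]
tcp_rot: [-3.137, 0.177, 0.0]
wrist_force: [-1.4, 2.7, -1.0]
width: 0.223
```

>>> {"fn": "move_arm", "kwargs": {
  "series": "0 0 0 0 0.002 0 -1;0 0 0 0 0.004 0 -1;0 0 0 0 0.006 0 -1;0 0 0 0 0.008 0 -1;0 0 0 0 0.009 0 -1;0 0 0 0 0.01 0 -1;0 0 0 0 0.011 0 -1;0 0 0 0 0.012 0 -1"
}}

```text
time: 19.25
tool_pos: [0.4716, -0.1126, 0.0933]
tcp_rot: [3.137, -0.177, -0.0]
wrist_force: [-1.9, 2.9, -2.6]
width: 0.22
```

>>> {"fn": "move_arm", "kwargs": {
  "series": "0 0 0 0 0.002 0 -1;0 0 0 0 0.004 0 -1;0 0 0 0 0.006 0 -1;0 0 0 0 0.008 0 -1;0 0 0 0 0.009 0 -1;0 0 0 0 0.01 0 -1;0 0 0 0 0.011 0 -1;0 0 0 0 0.012 0 -1"
}}

```text
time: 20.05
tool_pos: [0.4715, -0.1138, 0.0933]
tcp_rot: [3.137, -0.177, -0.0]
wrist_force: [-2.4, 2.7, -2.7]
width: 0.218
```

```bash
python3 shot.py 9
python3 - <<'E'
from h import *
O=(180,170)
a=onz('top',uc((198,287),O),.072)
for p in[(304,297)]:
    b=onz('top',uc(p,O),.072);print(b-a,np.arctan2(*(a-b)[1::-1]))
# tab corners
for p,q in [((236,241),(347,254)),((168,331),(279,344)),((232,335),(343,347))]:
    a=onz('top',uc(p,O),.072);b=onz('top',uc(q,O),.072);print((b-a)[:2],np.arctan2(*(a-b)[1::-1]))
E
```

```text
t 20.05 pos [ 0.4715 -0.1138  0.0933] yaw -0.1129 F [-2.4  2.7 -2.7]
turn [0.    0.    0.001] shift [ 0.005 -0.623 -0.297]
[-0.00603018 -0.0507989   0.        ] 1.4526423947488523
[-0.00757741 -0.05332719] 1.4296484258618407
[-0.00749653 -0.0530502 ] 1.430415746923425
[-0.007012   -0.05301215] 1.4392881094339602
```

View pics/top9c.png

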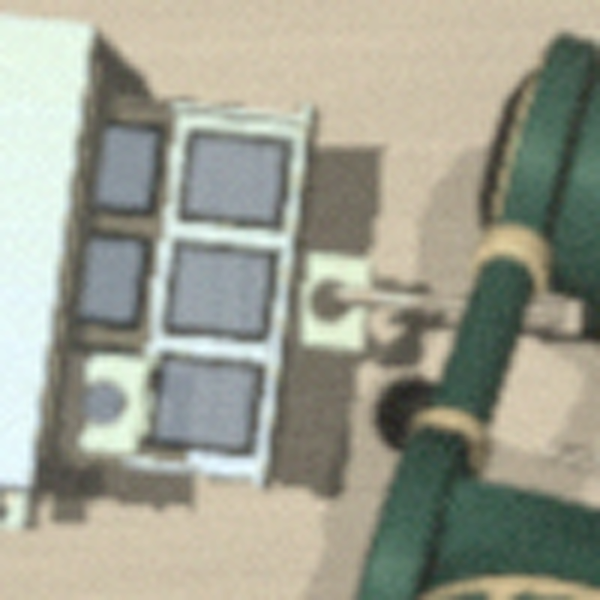

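>>> {"fn": "move_arm", "kwargs": {
  "series": "0 0 0 -0.004 0.001 0 -1;0 0 0 -0.008 0.002 0 -1;0 0 0 -0.012 0.003 0 -1;0 0 0 -0.016 0.004 0 -1;0 0 0 -0.02 0.005 0 -1;0 0 0 -0.024 0.006 0 -1;0 0 0 -0.025 0.008 0 -1;0 0 0 -0.025 0.01 0 -1"
}}

```text
time: 20.95
tool_pos: [0.4695, -0.1147, 0.0936]
tcp_rot: [3.136, -0.178, 0.002]
wrist_force: [1.5, 2.3, -1.0]
width: 0.219
```

>>> {"fn": "move_arm", "kwargs": {
  "series": "0 0 0 0 0.002 0 -1;0 0 0 0 0.004 0 -1;0 0 0 0 0.006 0 -1;0 0 0 0 0.008 0 -1;0 0 0 0 0.009 0 -1;0 0 0 0 0.01 0 -1;0 0 0 0 0.011 0 -1;0 0 0 0 0.012 0 -1"
}}

```text
time: 21.75
tool_pos: [0.4688, -0.1157, 0.0933]
tcp_rot: [-3.137, 0.177, -0.0]
wrist_force: [1.8, 3.0, -1.5]
width: 0.223
```

>>> {"fn": "move_arm", "kwargs": {
  "series": "0 0 0 0 0.002 0 -1;0 0 0 0 0.004 0 -1;0 0 0 0 0.006 0 -1;0 0 0 0 0.008 0 -1;0 0 0 0 0.009 0 -1;0 0 0 0 0.01 0 -1;0 0 0 0 0.011 0 -1;0 0 0 0 0.012 0 -1"
}}

```text
time: 22.55
tool_pos: [0.4686, -0.1169, 0.0933]
tcp_rot: [-3.137, 0.177, 0.0]
wrist_force: [2.0, 2.3, -0.6]
width: 0.218
```

>>> {"fn": "move_arm", "kwargs": {
  "series": "0 0 0 0 0.002 0 -1;0 0 0 0 0.004 0 -1;0 0 0 0 0.006 0 -1;0 0 0 0 0.008 0 -1;0 0 0 0 0.009 0 -1;0 0 0 0 0.01 0 -1;0 0 0 0 0.011 0 -1;0 0 0 0 0.012 0 -1"
}}

```text
time: 23.35
tool_pos: [0.4685, -0.1181, 0.0933]
tcp_rot: [3.137, -0.177, -0.0]
wrist_force: [2.7, 2.9, 0.2]
width: 0.219
```

>>> {"fn": "move_arm", "kwargs": {
  "series": "0 0 0 0.002 0.002 0 -1;0 0 0 0.004 0.004 0 -1;0 0 0 0.006 0.006 0 -1;0 0 0 0.008 0.008 0 -1;0 0 0 0.01 0.009 0 -1;0 0 0 0.012 0.01 0 -1;0 0 0 0.012 0.011 0 -1;0 0 0 0.012 0.012 0 -1"
}}

```text
time: 24.15
tool_pos: [0.4692, -0.1194, 0.0931]
tcp_rot: [-3.137, 0.177, 0.001]
wrist_force: [-0.7, 2.3, -0.8]
width: 0.22
```

>>> {"fn": "move_arm", "kwargs": {
  "series": "0 0 0 0 0.002 0 -1;0 0 0 0 0.004 0 -1;0 0 0 0 0.006 0 -1;0 0 0 0 0.008 0 -1;0 0 0 0 0.009 0 -1;0 0 0 0 0.01 0 -1;0 0 0 0 0.011 0 -1;0 0 0 0 0.012 0 -1"
}}

```text
time: 24.95
tool_pos: [0.4694, -0.1206, 0.0932]
tcp_rot: [-3.137, 0.177, 0.0]
wrist_force: [-2.4, 2.5, -1.4]
width: 0.219
```

>>> {"fn": "move_arm", "kwargs": {
  "series": "0 0 0 -0.002 0.002 0 -1;0 0 0 -0.004 0.004 0 -1;0 0 0 -0.006 0.006 0 -1;0 0 0 -0.006 0.008 0 -1;0 0 0 -0.006 0.009 0 -1;0 0 0 -0.006 0.01 0 -1;0 0 0 -0.006 0.011 0 -1;0 0 0 -0.006 0.012 0 -1"
}}

```text
time: 25.75
tool_pos: [0.4689, -0.1218, 0.0934]
tcp_rot: [3.137, -0.178, 0.0]
wrist_force: [0.4, 1.8, -1.4]
width: 0.216
```

>>> {"fn": "move_arm", "kwargs": {
  "series": "0 0 0 0 0.002 0 -1;0 0 0 0 0.004 0 -1;0 0 0 0 0.006 0 -1;0 0 0 0 0.008 0 -1;0 0 0 0 0.009 0 -1;0 0 0 0 0.01 0 -1;0 0 0 0 0.011 0 -1;0 0 0 0 0.012 0 -1"
}}

```text
time: 26.55
tool_pos: [0.4686, -0.123, 0.0933]
tcp_rot: [-3.137, 0.177, -0.0]
wrist_force: [-0.7, 2.4, -1.1]
width: 0.219
```

>>> {"fn": "move_arm", "kwargs": {
  "series": "0 0 0 0 0.002 0 -1;0 0 0 0 0.004 0 -1;0 0 0 0 0.006 0 -1;0 0 0 0 0.008 0 -1;0 0 0 0 0.009 0 -1;0 0 0 0 0.01 0 -1;0 0 0 0 0.011 0 -1;0 0 0 0 0.012 0 -1"
}}

```text
time: 27.35
tool_pos: [0.4685, -0.1242, 0.0933]
tcp_rot: [3.137, -0.177, 0.0]
wrist_force: [0.1, 2.1, -1.0]
width: 0.22
```

>>> {"fn": "move_arm", "kwargs": {
  "series": "0 0 0 0 0.002 0 -1;0 0 0 0 0.004 0 -1;0 0 0 0 0.006 0 -1;0 0 0 0 0.008 0 -1;0 0 0 0 0.009 0 -1;0 0 0 0 0.01 0 -1;0 0 0 0 0.011 0 -1;0 0 0 0 0.012 0 -1"
}}

```text
time: 28.15
tool_pos: [0.4683, -0.1254, 0.0933]
tcp_rot: [3.137, -0.177, 0.0]
wrist_force: [0.1, 2.6, -0.4]
width: 0.219
```

>>> {"fn": "move_arm", "kwargs": {
  "series": "0 0 0 0 0.002 0 -1;0 0 0 0 0.004 0 -1;0 0 0 0 0.006 0 -1;0 0 0 0 0.008 0 -1;0 0 0 0 0.009 0 -1;0 0 0 0 0.01 0 -1;0 0 0 0 0.011 0 -1;0 0 0 0 0.012 0 -1"
}}

```text
time: 28.95
tool_pos: [0.4682, -0.1265, 0.0933]
tcp_rot: [-3.137, 0.177, 0.0]
wrist_force: [-0.2, 1.9, -1.3]
width: 0.216
```

>>> {"fn": "move_arm", "kwargs": {
  "series": "0 0 0 0 0.002 0 -1;0 0 0 0 0.004 0 -1;0 0 0 0 0.006 0 -1;0 0 0 0 0.008 0 -1;0 0 0 0 0.009 0 -1;0 0 0 0 0.01 0 -1;0 0 0 0 0.011 0 -1;0 0 0 0 0.012 0 -1"
}}

```text
time: 29.75
tool_pos: [0.468, -0.1277, 0.0933]
tcp_rot: [3.137, -0.177, -0.0]
wrist_force: [0.1, 3.0, -0.3]
width: 0.217
```

>>> {"fn": "move_arm", "kwargs": {
  "series": "0 0 0 0 0.002 0 -1;0 0 0 0 0.004 0 -1;0 0 0 0 0.006 0 -1;0 0 0 0 0.008 0 -1;0 0 0 0 0.009 0 -1;0 0 0 0 0.01 0 -1;0 0 0 0 0.011 0 -1;0 0 0 0 0.012 0 -1"
}}

```text
time: 30.55
tool_pos: [0.4679, -0.1289, 0.0933]
tcp_rot: [-3.137, 0.177, 0.0]
wrist_force: [0.4, 1.7, -0.3]
width: 0.219
```

>>> {"fn": "move_arm", "kwargs": {
  "series": "0 0 0 0 0.002 0 -1;0 0 0 0 0.004 0 -1;0 0 0 0 0.006 0 -1;0 0 0 0 0.008 0 -1;0 0 0 0 0.009 0 -1;0 0 0 0 0.01 0 -1;0 0 0 0 0.011 0 -1;0 0 0 0 0.012 0 -1"
}}

```text
time: 31.35
tool_pos: [0.4677, -0.1301, 0.0933]
tcp_rot: [3.137, -0.177, -0.0]
wrist_force: [0.1, 2.2, -0.7]
width: 0.223
```

>>> {"fn": "move_arm", "kwargs": {
  "series": "0 0 0 0 0.002 0 -1;0 0 0 0 0.004 0 -1;0 0 0 0 0.006 0 -1;0 0 0 0 0.008 0 -1;0 0 0 0 0.009 0 -1;0 0 0 0 0.01 0 -1;0 0 0 0 0.011 0 -1;0 0 0 0 0.012 0 -1"
}}

```text
time: 32.15
tool_pos: [0.4676, -0.1313, 0.0933]
tcp_rot: [3.137, -0.177, -0.0]
wrist_force: [0.3, 3.0, -1.5]
width: 0.222
```

>>> {"fn": "move_arm", "kwargs": {
  "series": "0 0 0 0 0.002 0 -1;0 0 0 0 0.004 0 -1;0 0 0 0 0.006 0 -1;0 0 0 0 0.008 0 -1;0 0 0 0 0.009 0 -1;0 0 0 0 0.01 0 -1;0 0 0 0 0.011 0 -1;0 0 0 0 0.012 0 -1"
}}

```text
time: 32.95
tool_pos: [0.4675, -0.132, 0.0932]
tcp_rot: [-3.136, 0.178, 0.0]
wrist_force: [-0.1, 5.0, -1.4]
width: 0.222
```

The force rose to 5 N and the arm lagged its command, so the stop has been reached. I'll ease up to about 10 N.

>>> {"fn": "move_arm", "kwargs": {
  "series": "0 0 0 0 0.002 0 -1;0 0 0 0 0.004 0 -1;0 0 0 0 0.006 0 -1;0 0 0 0 0.008 0 -1;0 0 0 0 0.008 0 -1;0 0 0 0 0.008 0 -1;0 0 0 0 0.008 0 -1;0 0 0 0 0.008 0 -1"
}}

```text
time: 33.75
tool_pos: [0.4673, -0.1322, 0.093]
tcp_rot: [-3.134, 0.178, 0.001]
wrist_force: [0.8, 8.2, -1.7]
width: 0.22
```

>>> {"fn": "move_arm", "kwargs": {
  "series": "0 0 0 0 0.002 0 -1;0 0 0 0 0.004 0 -1;0 0 0 0 0.004 0 -1;0 0 0 0 0.004 0 -1;0 0 0 0 0.004 0 -1;0 0 0 0 0.004 0 -1;0 0 0 0 0.004 0 -1;0 0 0 0 0.004 0 -1"
}}

```text
time: 34.55
tool_pos: [0.4673, -0.1323, 0.0929]
tcp_rot: [-3.134, 0.179, 0.001]
wrist_force: [2.3, 8.7, -1.8]
width: 0.217
```

```bash
python3 shot.py 10
```

```text
t 34.55 pos [ 0.4673 -0.1323  0.0929] yaw -0.114 F [ 2.3  8.7 -1.8]
turn [-0.001  0.     0.   ] shift [ 0.025 -0.812 -0.298]
```

View pics/top10c.png

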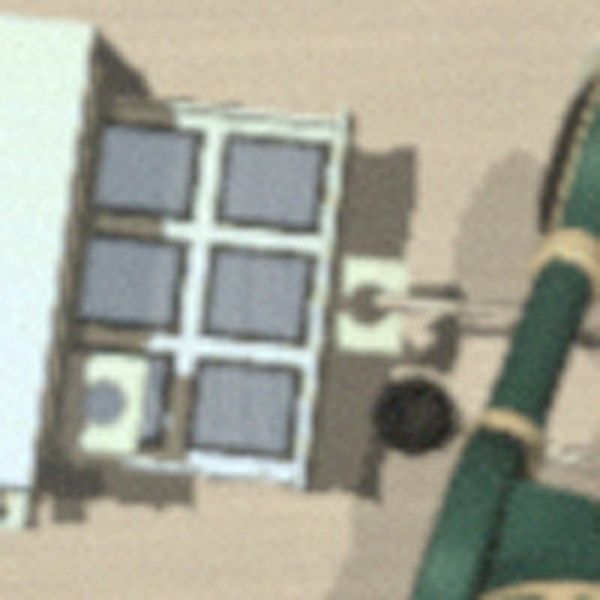

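>>> {"fn": "move_arm", "kwargs": {
  "series": "0 0 0 0 -0.01 0 -1;0 0 0 0 -0.03 0 -1;0 0 0 0 -0.055 0 -1;0 0 0 0 -0.065 0 -1;0 0 0 0 -0.065 -0.05 -1;0 0 0 0 -0.065 -0.12 -1;0 0 0 0 -0.065 -0.22 -1;0 0 0 0 -0.065 -0.34 -1"
}}

```text
time: 35.45
tool_pos: [0.4681, -0.1274, 0.1282]
tcp_rot: [3.136, -0.177, 0.0]
wrist_force: [0.7, 0.6, -0.5]
width: 0.219
```

```bash
python3 shot.py 11
```

```text
t 35.45 pos [ 0.4681 -0.1274  0.1282] yaw -0.113 F [ 0.7  0.6 -0.5]
turn [ 0. -0.  0.] shift [ 0.023 -0.761  0.052]
```

View pics/top11c.png

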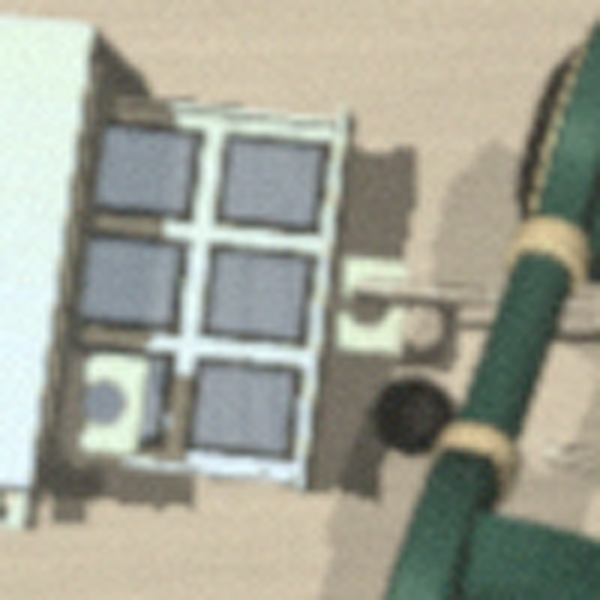

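>>> {"fn": "move_arm", "kwargs": {
  "series": "0 0 0 0.02 0.05 -0.07 -1;0 0 0.01 0.04 0.15 -0.15 -1;0 0 0.02 0.07 0.3 -0.24 -1;0 0 0.04 0.11 0.45 -0.32 -1;0 0 0.07 0.15 0.6 -0.37 -1;0 0 0.11 0.19 0.75 -0.37 -1;0 0 0.15 0.23 0.88 -0.37 -1;0 0 0.19 0.27 1 -0.37 -1"
}}

```text
time: 36.35
tool_pos: [0.4838, -0.232, 0.1649]
tcp_rot: [3.037, -0.804, 0.001]
wrist_force: [0.3, 0.5, -1.5]
width: 0.22
```

Run:
```python
from h import *
from workcell import bot
plan(bot.read_state(),[.512,-.341,.163],-1.537)
```

```text
t 36.35 pos [ 0.4838 -0.232   0.1649] yaw -0.5175 F [ 0.3  0.5 -1.5]
turn [-0.    -0.     0.487] shift [0.784 0.808 0.02 ]
```

>>> {"fn": "move_arm", "kwargs": {
  "series": "0 0 0.065 0.1 0.1 0 -1;0 0 0.13 0.22 0.22 0 -1;0 0 0.195 0.35 0.35 0 -1;0 0 0.26 0.47 0.48 0 -1;0 0 0.325 0.59 0.6 0 -1;0 0 0.39 0.68 0.7 0 -1;0 0 0.45 0.75 0.77 0.01 -1;0 0 0.487 0.78 0.81 0.01 -1"
}}

```text
time: 37.15
tool_pos: [0.512, -0.3411, 0.1635]
tcp_rot: [2.257, -2.185, 0.001]
wrist_force: [0.7, -0.2, -1.4]
width: 0.219
```

>>> {"fn": "move_arm", "kwargs": {
  "series": "0 0 0 0 0 0.05 -1;0 0 0 0 0 0.1 -1;0 0 0 0 0 0.2 -1;0 0 0 0 0 0.3 -1;0 0 0 0 0 0.4 -1;0 0 0 0 0 0.5 -1;0 0 0 0 0 0.6 -1;0 0 0 0 0 0.6 -1"
}}

```text
time: 37.95
tool_pos: [0.5109, -0.3374, 0.1009]
tcp_rot: [2.265, -2.176, -0.006]
wrist_force: [-0.2, 0.1, -1.3]
width: 0.222
```

Run:
```python
from h import *
from workcell import bot,viewer
plan(bot.read_state(),[.5122,-.341,.066],-1.537)
for n,(x0,x1,y0,y1) in {"side":(250,390,250,330),"top":(330,430,140,240)}.items():
    c=viewer.read_camera(n)["pixels"][:,:,::-1].copy();cv2.imwrite(f"pics/{n}12.png",c)
    d=cv2.convertScaleAbs(cv2.resize(c[y0:y1,x0:x1],None,fx=5,fy=5,interpolation=cv2.INTER_CUBIC),alpha=1.6);cv2.imwrite(f"pics/{n}12c.png",d)
```

```text
t 37.95 pos [ 0.5109 -0.3374  0.1009] yaw -1.5306 F [-0.2  0.1 -1.3]
turn [0.001 0.001 0.003] shift [ 0.037 -0.013  0.349]
```

View pics/side12c.png

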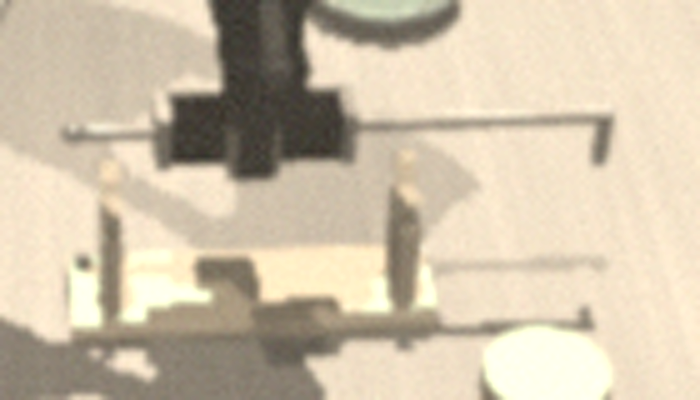

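View pics/top12c.png

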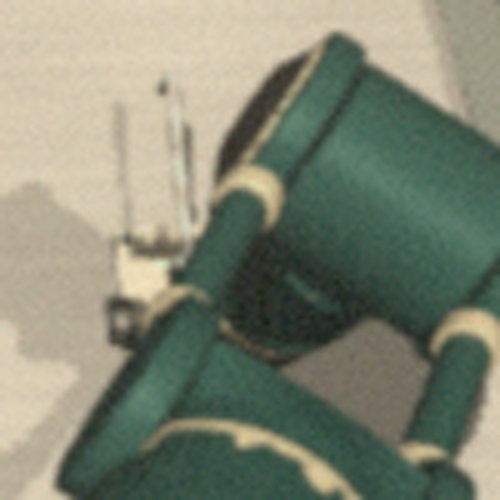

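>>> {"fn": "move_arm", "kwargs": {
  "series": "0 0 0 0.01 0 0.03 -1;0 0 0 0.02 0 0.06 -1;0 0 0 0.025 0 0.1 -1;0 0 0 0.025 -0.01 0.14 -1;0 0 0.003 0.025 -0.01 0.18 -1;0 0 0.003 0.025 -0.01 0.22 -1;0 0 0.003 0.025 -0.01 0.22 -1;0 0 0.003 0.025 -0.01 0.22 -1"
}}

```text
time: 38.85
tool_pos: [0.5131, -0.3408, 0.081]
tcp_rot: [2.259, -2.184, -0.001]
wrist_force: [0.8, 0.6, -0.6]
width: 0.221
```

Run:
```python
from h import *
from workcell import bot,viewer
plan(bot.read_state(),[.5122,-.341,.066],-1.537)
for n,(x0,x1,y0,y1) in {"side":(250,390,250,330),"top":(330,430,140,240)}.items():
    c=viewer.read_camera(n)["pixels"][:,:,::-1].copy();cv2.imwrite(f"pics/{n}13.png",c)
    d=cv2.convertScaleAbs(cv2.resize(c[y0:y1,x0:x1],None,fx=5,fy=5,interpolation=cv2.INTER_CUBIC),alpha=1.6);cv2.imwrite(f"pics/{n}13c.png",d)
```

```text
t 38.85 pos [ 0.5131 -0.3408  0.081 ] yaw -1.5371 F [ 0.8  0.6 -0.6]
turn [ 0.  0. -0.] shift [0.002 0.009 0.15 ]
```

View pics/side13c.png

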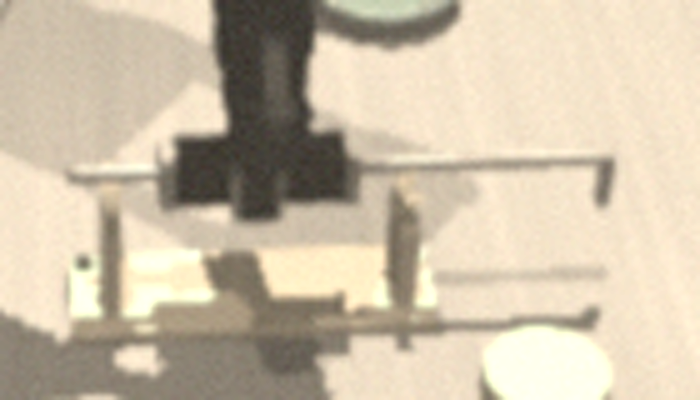

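View pics/top13c.png

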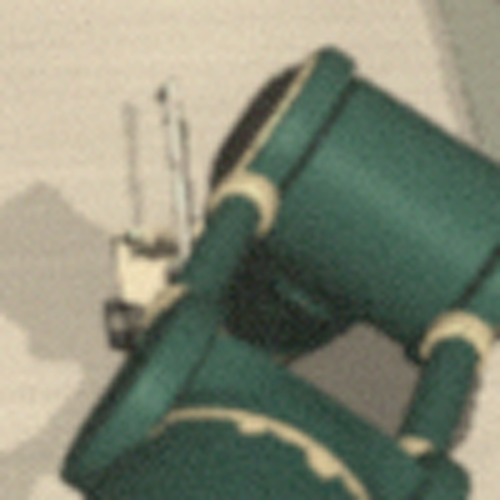

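>>> {"fn": "move_arm", "kwargs": {
  "series": "0 0 0 0 0.01 0.03 -1;0 0 0 0 0.01 0.06 -1;0 0 0 0 0.01 0.09 -1;0 0 0 0 0.01 0.11 -1;0 0 0 0 0.01 0.13 -1;0 0 0 0 0.01 0.14 -1;0 0 0 0 0.01 0.15 -1;0 0 0 0 0.01 0.15 -1"
}}

```text
time: 39.75
tool_pos: [0.5121, -0.3408, 0.0667]
tcp_rot: [-2.258, 2.184, 0.001]
wrist_force: [-1.3, 0.3, 2.4]
width: 0.217
```

Run:
```python
from h import *
from workcell import bot,viewer
plan(bot.read_state(),[.5122,-.341,.066],-1.537)
for n,(x0,x1,y0,y1) in {"side":(250,390,250,330),"top":(330,430,140,240)}.items():
    c=viewer.read_camera(n)["pixels"][:,:,::-1].copy();cv2.imwrite(f"pics/{n}14.png",c)
    d=cv2.convertScaleAbs(cv2.resize(c[y0:y1,x0:x1],None,fx=5,fy=5,interpolation=cv2.INTER_CUBIC),alpha=1.6);cv2.imwrite(f"pics/{n}14c.png",d)
```

```text
t 39.75 pos [ 0.5121 -0.3408  0.0667] yaw -1.5372 F [-1.3  0.3  2.4]
turn [ 0.  0. -0.] shift [ 0.002 -0.001  0.007]
```

View pics/side14c.png

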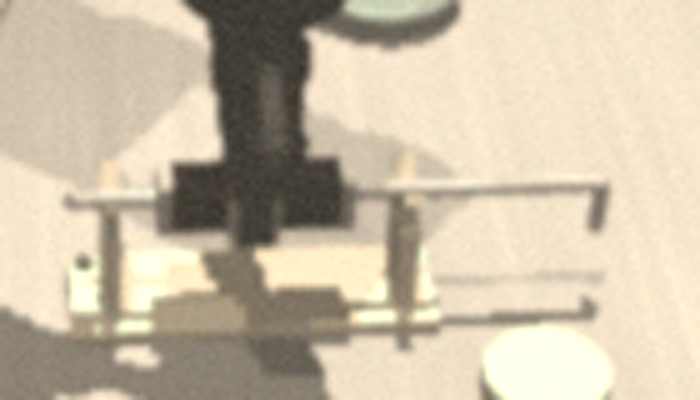

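The hook is seated: its rear end is at (263.5,290.6) and its bend at (371.6,287), against (263,290.7) and (370.8,287) at the start. I'll open the gripper and then rise.

>>> {"fn": "move_arm", "kwargs": {
  "series": "0 0 0 0 0 0 -0.5;0 0 0 0 0 0 -0.4;0 0 0 0 0 0 -0.2;0 0 0 0 0 0 0;0 0 0 0 0 0 0.3;0 0 0 0 0 0 0.6;0 0 0 0 0 0 1;0 0 0 0 0 0 1"
}}

```text
time: 40.65
tool_pos: [0.5122, -0.341, 0.0663]
tcp_rot: [-2.258, 2.184, -0.0]
wrist_force: [-0.4, 0.2, -0.1]
width: 1.002
```

>>> {"fn": "move_arm", "kwargs": {
  "series": "0 0 0 0 0 -0.05 1;0 0 0 0 0 -0.12 1;0 0 0 0 0 -0.25 1;0 0 0 0 0 -0.4 1;0 0 0 0 0 -0.55 1;0 0 0 0 0 -0.7 1;0 0 0 0 0 -0.85 1;0 0 0 0 0 -0.95 1"
}}

```text
time: 41.45
tool_pos: [0.5129, -0.3414, 0.1637]
tcp_rot: [-2.258, 2.184, -0.004]
wrist_force: [0.0, -0.1, 0.8]
width: 0.999
```

>>> {"fn": "move_arm", "kwargs": {
  "series": "0 0 0 -0.12 0 -0.1 1;0 0 0 -0.25 0 -0.2 1;0 0 0 -0.37 0 -0.3 1;0 0 0 -0.5 0 -0.4 1;0 0 0 -0.63 0 -0.5 1;0 0 0 -0.75 0 -0.5 1;0 0 0 -0.9 0 -0.5 1;0 0 0 -1 0 -0.5 1"
}}

```text
time: 42.25
tool_pos: [0.5084, -0.2393, 0.2107]
tcp_rot: [2.259, -2.183, -0.002]
wrist_force: [0.5, 0.7, 0.3]
width: 0.999
```

>>> {"fn": "move_arm", "kwargs": {
  "series": "0 0 0 -0.12 0 0 1;0 0 0 -0.25 0 0 1;0 0 0 -0.37 0 0 1;0 0 0 -0.5 0 0 1;0 0 0 -0.63 0 0 1;0 0 0 -0.75 0 0 1;0 0 0 -0.9 0 0 1;0 0 0 -1 0 0 1"
}}

```text
time: 43.05
tool_pos: [0.5054, -0.1396, 0.2113]
tcp_rot: [-2.259, 2.183, 0.0]
wrist_force: [-0.7, -1.4, 0.1]
width: 1.001
```

Run:
```python
from h import *
from workcell import bot,viewer
plan(bot.read_state(),[.5122,-.341,.066],-1.537)
for n,(x0,x1,y0,y1) in {"side":(250,390,250,330),"top":(330,430,140,240)}.items():
    c=viewer.read_camera(n)["pixels"][:,:,::-1].copy();cv2.imwrite(f"pics/{n}15.png",c)
    d=cv2.convertScaleAbs(cv2.resize(c[y0:y1,x0:x1],None,fx=5,fy=5,interpolation=cv2.INTER_CUBIC),alpha=1.6);cv2.imwrite(f"pics/{n}15c.png",d)
```

```text
t 43.05 pos [ 0.5054 -0.1396  0.2113] yaw -1.5367 F [-0.7 -1.4  0.1]
turn [0. 0. 0.] shift [2.015 0.    1.453]
```

View pics/side15c.png

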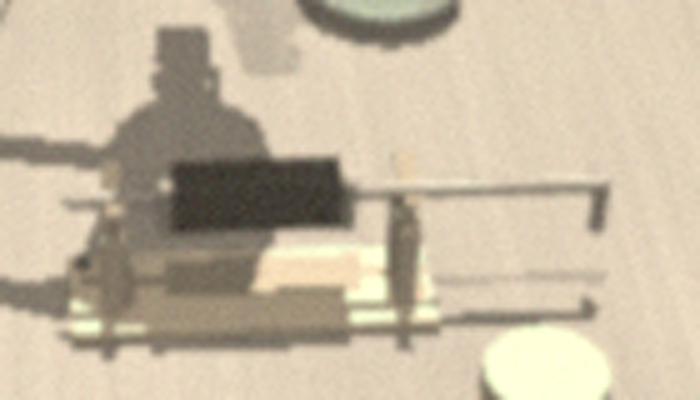

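View pics/top15.png

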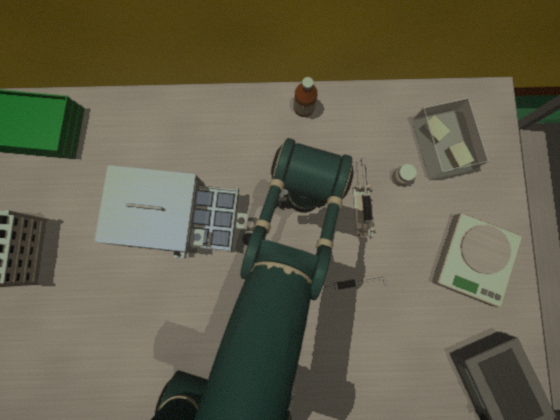

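The side view shows the hook lying in both Vs, with its tip at about (370,295) hanging down. The top view shows the tray still drawn out with its tab near (243,222), and the jar, loupe and small hook where they were. I'll hand in now.

Run:
```python
from workcell import bot
print(bot.finish_job())
```

```text
the job is handed in; nothing more can be done
None
```

I took the larger hook from its rest and drew the middle tray out until it met its stop, about 81 mm from where it began. I held it there with a pull of about 8–9 N (rather than the full 10 N) for roughly 1.3 s. I then unhooked it, laid the hook back and handed the job in at about 43 s; no verdict was reported.

- **Hook:** the last side view shows it in both Vs, tip hanging down. Its rear end and bend are within about 1 px (2–3 mm) of where they were at the start.
- **Tray:** it is still drawn out, with its hole about 247 mm in front of the magazine's origin.
- **Robot:** the gripper is open and clear, and the wrist force is near zero.
- **Bystanders:** I compared these by eye only. The jar, loupe and dish look unmoved. The last top view had the arm over the tweezers, so they went unchecked there.
- **Discrepancy:** the magazine's measured direction was about 0.02 rad off the tray's true line of travel. That gave side forces of up to 2.7 N during the pull, which I corrected with small sideways shifts. Total wrist force stayed at about 9 N or less in every reading.

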